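# Rock the pendulum angle gauge on the ball stud to its preset mark

## Task

Check the preset on the pendulum angle gauge: pick it up by its black handle and set it upright on the one stud whose head fits the V groove under its foot (the small ball, of the three studs), pressing the sprung ball part-way down but not to its stop. Then rock the gauge on the ball until the swinging pointer settles on the index tab of the dial, and finish while still holding it there, seated in the groove, so that it can be read. Leave the other things on the bench where they are.

Things in the scene. Friction and masses are not known exactly. Their poses are not given: they have to be found in the camera images.
- gauge: Pendulum angle gauge, 0.3 to 0.45 kg, standing upright. Origin: centre of its underside; z up, x out of the dial's face (at the start away from the robot, within 35 deg), y across. Foot 44 (x) by 76 (y) by 27 mm high, aluminium, with a 90 deg V groove below along x (mouth 28 mm, 14 mm deep). Round dark housing, radius 40, 22 thick, centre 66 mm up. Black handle on top, to 156 mm up.
- grip (a point): Point of the gauge to take it by, on the axis of the black handle, 136 mm above the underside. The handle is 24 mm wide across the gauge's y, 22 mm across x, and stands free from 106 to 156 mm above the underside.
- seat (a point): Point of the gauge, 1.3 mm above the underside at the middle of the groove (x = y = 0), where the centre of the ball lies when it is seated against both flanks of the groove; it may lie anywhere within 15 mm along the groove.
- pointer (a joint): Angle (rad) of the black pendulum pointer, about the gauge's x axis through the dial's centre (66 mm up). 0 = along the gauge's -z. It hangs freely and stays plumb, settling within about a second; turning the gauge by +a about its own x axis makes it read -a.
- index (a joint): Angle (rad) of the dark index tab on the dial inside its lower rim, same axis, zero and sense as the pointer; preset between 0.20 and 0.42 and cannot be shifted. The tab is 4 mm wide: +-0.06 rad at the pointer's tip. The pointer is on the mark when both angles agree.
- pointer_tip (a point): Tip of the pointer, 33 mm from the dial's centre.
- mark (a point): Middle of the index tab, at the same 33 mm radius as the pointer's tip: the tip must come within 2 mm of it (half the tab's width).
- stud_ball: Fixed steel stud block, 60 by 60 mm with a stepped, uneven top (28 and 37 mm high); at its centre a collar (22 mm across, top 50 mm up) with a sprung stud whose head is a ball of 18 mm diameter, centre 78 mm above the bench when free. This one fits the groove. Origin: centre of its underside.
- ball (a point): Centre of the ball head of the sprung stud (moves down with it).
- plunger (a joint): How far the ball stud is pressed down, m: 0 free, 0.012 at its lower stop. The spring takes about 0.5 N per mm (about 6 N at the stop); it moves straight down only. Aim for about 0.006; it must be between 0.001 and 0.0115.
- stud_flat: Fixed stud block with the same base, but with a flat round head 40 mm in diameter, top 82 mm up: too wide for the groove. Origin: centre of its underside.
- stud_square: Fixed stud block with the same base, but with a square head 34 mm wide, top 81 mm up: too wide for the groove. Origin: centre of its underside.
- flux: Bystander, to be left alone: white squeeze bottle, 34 mm across, 75 mm tall; origin at its underside or middle.
- battery: Bystander, to be left alone: dark battery, 27 mm across, 50 mm tall, standing; origin at its underside or middle.
- spool: Bystander, to be left alone: metal solder spool, 52 mm across, 38 mm tall, standing; origin at its underside or middle.
- driver: Bystander, to be left alone: screwdriver, 150 mm long, lying; origin at its underside or middle.
- dish: Bystander, to be left alone: white dish, 70 mm across, 22 mm tall; origin at its underside or middle.
- pcb: Bystander, to be left alone: green circuit board, 70 by 50 mm, 12 mm tall with its parts; origin at its underside or middle.
- pen: Bystander, to be left alone: blue and black pen, 135 mm long, lying; origin at its underside or middle.
Things that resemble listed ones, but are neither listed nor needed, are in the scene too. There is more than one size of the gauge; the job needs the middle-sized. Leave any red look-alike of the stud_square alone.

How it is judged:
By the outcome, as a careful person would: the job done as asked, in the order asked, and still so for the second after the job is handed in, while the arm keeps its last pose, push and grip.
It also fails if it takes over 45 s, if anything falls off the work surface, if the arm or the gripper's body presses on something with over 40 N, if the wrist force passes 120 N, or if a joint passes its speed limit or range.

## Robot

A 6-joint arm with a two-finger parallel gripper is mounted at the origin on the work surface. World frame = base frame: x ahead of the robot, y to its left, z up, the work surface at z = 0. Lengths are in mm, angles in rad, forces in N, time in s.
With the tool pointing down it reaches from about 375 to 975 mm from the base axis. Payload 3.8 kg.
Tool frame: the origin (TCP) lies midway between the tips of the shut fingers; the grasp point (between the pads) lies 19 mm behind it; z points along the fingers, y is the line along which they close (so a half turn about z gives the same grasp; the last joint's range is limited). The gripper opens to 85 mm and grips with 20 to 120 N. Pads are 22 mm wide; open, the fingers measure 114 mm over their backs; the gripper's body (76 mm by 85 mm) begins 54 mm behind the grasp point. The pads swing forward as they close: fully open they stand 13 mm farther back than shut.
Start: joints at [-1.32, 0.264, 1.604, -0, 1.274, -0.037], TCP at [191.589, -647.234, 231.28] pointing down, gripper open.
Joint ranges: [-2.63, 2.63], [-0.94, 2.18], [0.31, 2.57], [-1.31, 4.45], [0, 2.66], [-2.55, 2.55]. Speed limits (rad/s): [2.57, 2.57, 3.14, 3.14, 3.14, 3.14].

## Interface

Orientations are given as a unit quaternion [w, x, y, z].
In Python, from rig import r, effector, cams, telemetry gives the robot as it stands. Calls block until the motion is done:
- r.move_pose(position, orientation): joint-space move of the TCP to a pose.
- r.move_linear(position, rot=None, max_speed=150): straight line of the TCP; rot=None keeps the orientation; max_speed is the mean speed in mm/s.
- r.goto_joints(angles): joint-space move.
- effector.set_gripper(opening, grip_force=None): finger opening in mm; grip_force is the grip in N (None keeps the last); returns when the fingers have stopped.
- r.pause(seconds).
- r.solve_ik(position, orientation): joint angles nearest the present ones, or None.
- cams.get_image(name): name is "scene" or "top" or "wrist"; returns a dict with "img" (420x560x3 uint8, red, green, blue), "range_z" (420x560 float32, mm along the optical axis (not along the pixel's ray), 0 where there is no reading), "fx", "fy", "cx", "cy" (pixels), "rvec" (rotation vector, rad) and "tvec" (3), from world to camera coordinates, as OpenCV has them. Camera axes: x right, y down, z forward; pixel columns grow to the right and rows downward; lengths in mm; the calibration is good to about 2 mm. A picture is of the moment at which its call begins.
A pose or a line that the arm cannot do raises r.IKError and nothing moves.
- r.job_done(): hands the job in; it is judged then, once.
Readings, each from a call of its own:
- telemetry.get_time_s(): time.
- telemetry.get_joint_positions(): joint angles.
- telemetry.get_dq(): joint speeds.
- telemetry.get_joint_torque(): joint torques, N m.
- telemetry.get_ee_pos(): TCP position.
- telemetry.get_orientation(): TCP orientation.
- telemetry.get_wrist_force(): force on the tool from outside, world axes, zero at the start.
- telemetry.get_wrist_torque(): the same for the moment, N m.
- telemetry.get_finger_gap(): finger opening in mm.
- telemetry.get_finger_force(): force on a finger pad.
Only numpy, scipy, OpenCV 4.12 (cv2) and the standard library are available. Lean on these libraries where they do the work, as an engineer would, in place of code of your own. Each camera call takes 0.05 s, during which the arm holds its last target. There are 200 camera calls.

## Working session

There is one attempt and no reset: what is moved stays moved. The work goes in short steps, each a Python script; the robot and the scene stay as the last script left them, time stands still between calls to the robot, and variables do not carry over. Pictures are saved under pics/ and viewed, at most 10 in all, crops included, and the job is handed in when it is done.

```bash
ls; mkdir -p pics
cat > h.py <<'E'
import numpy as np, cv2, pickle
from rig import r, effector, cams, telemetry
def shot(n,save):
    d=cams.get_image(n); pickle.dump(d,open(f'pics/{save}.pkl','wb'))
    return d
def load(s): return pickle.load(open(f'pics/{s}.pkl','rb'))
def world(d):
    z=d['range_z'].astype(float); v,u=np.indices(z.shape)
    R,_=cv2.Rodrigues(np.array(d['rvec'],float)); t=np.array(d['tvec'],float).ravel()
    p=np.stack([(u-d['cx'])/d['fx']*z,(v-d['cy'])/d['fy']*z,z],-1)
    w=(p-t)@R; w[z==0]=np.nan
    return w
def save(img,name): cv2.imwrite(f'pics/{name}.png',cv2.cvtColor(np.ascontiguousarray(img),cv2.COLOR_RGB2BGR))
E
python3 - <<'E'
from h import *
a=shot('scene','s0');b=shot('top','t0')
save(a['img'],'s0');save(b['img'],'t0')
for d in(a,b):
    w=world(d);print(d['fx'],np.nanmin(w.reshape(-1,3),0),np.nanmax(w.reshape(-1,3),0))
print(telemetry.get_time_s(),telemetry.get_orientation())
E
```

```text
pics
530.9621887833888 [-1670.46063306  -717.93934264  -764.27321029] [1052.18464047 2018.05527903  499.38323917]
428.07121081147443 [   63.44498477 -1283.36370456  -768.39433073] [1612.77203936 1184.94654221  313.42847474]
0.1 [-1.01271995e-03  9.89664187e-01  1.43400695e-01 -1.08856607e-04]
```

View pics/s0.png

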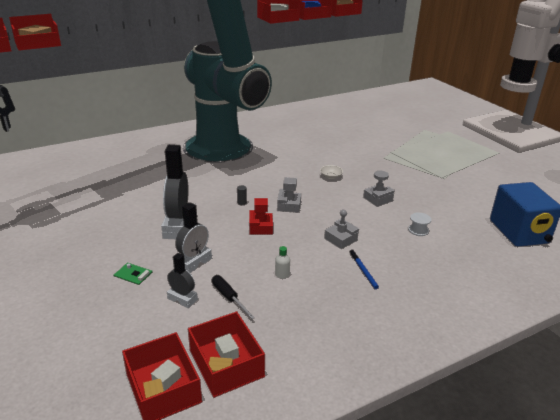

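View pics/t0.png

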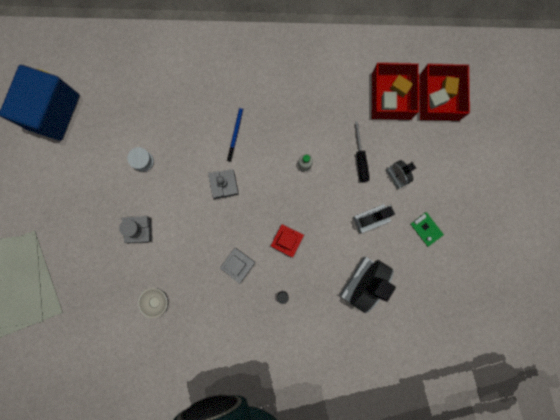

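Scene picture: gauge candidates are large (175,195), middle (192,238) with a pale dial, and small (181,282). The studs are ball (342,230), flat (379,188), square grey (290,195) and a red decoy (261,217). In the top view the middle gauge is at (374,218) and the ball stud at (222,182). I choose the middle gauge and will check its size and take a close crop.

Run:
```python
from h import *
a=load('s0');b=load('t0')
A=world(a);B=world(b)
for nm,W,us in(('scene',A,[('large',175,195),('mid',192,238),('small',181,282),('ball',342,230)]),('top',B,[('large',374,284),('mid',374,218),('small',402,172),('ball',222,182)])):
    for n,u,v in us:
        k=45 if 'scene'==nm else 28
        P=W[v-k:v+k,u-k:u+k].reshape(-1,3);P=P[np.isfinite(P[:,0])]
        c=W[v,u]; q=P[(P[:,2]>15)&(np.hypot(*(P[:,:2]-c[:2]).T)<60)]
        zt=np.percentile(q[:,2],99.5); h=q[q[:,2]>zt-12]
        print(nm,n,c.round(),'top z',zt.round(1),'top xy',h[:,:2].mean(0).round(1),'bb',q.min(0).round(),q.max(0).round())
        if n=='mid':
            for lo,hi in((5,20),(15,27),(30,45),(45,95),(110,130),(130,150),(150,160)):
                s=q if lo>=15 else P[np.hypot(*(P[:,:2]-c[:2]).T)<60]
                s=s[(s[:,2]>lo)&(s[:,2]<hi)]
                if len(s)>4:print('  ',lo,hi,len(s),cv2.minAreaRect(s[:,:2].astype(np.float32)))
c1=cv2.resize(a['img'][170:310,140:290],None,fx=3,fy=3,interpolation=2)
c2=cv2.resize(a['img'][195:255,310:370],(420,420),interpolation=2)
save(np.hstack([c1[:420,:380],c2]),'crop')
```

```text
scene large [ 444. -288.  125.] top z 224.7 top xy [ 410.8 -276.3] bb [ 392. -325.   15.] [ 458. -252.  227.]
scene mid [ 563. -293.   79.] top z 157.4 top xy [ 553.9 -292. ] bb [ 536. -331.   15.] [ 586. -247.  158.]
   5 20 124 ((579.1944580078125, -279.21978759765625), (33.283714294433594, 78.10204315185547), 17.407791137695312)
   15 27 151 ((557.4907836914062, -287.60272216796875), (31.38283348083496, 75.92304229736328), 23.144821166992188)
   30 45 97 ((561.0126953125, -286.4505920410156), (14.122118949890137, 64.2997817993164), 16.570072174072266)
   45 95 602 ((554.9292602539062, -288.6119079589844), (29.964441299438477, 83.44845581054688), 17.830169677734375)
   110 130 103 ((558.1642456054688, -292.8865966796875), (30.611330032348633, 21.020687103271484), 73.34737396240234)
   130 150 110 ((558.460693359375, -292.95794677734375), (30.43927574157715, 20.119579315185547), 74.04781341552734)
   150 160 91 ((551.120849609375, -290.45452880859375), (24.70486068725586, 25.63022232055664), 20.975732803344727)
scene small [ 668. -357.   56.] top z 117.0 top xy [ 660.9 -356.2] bb [ 
[... 653 characters left out ...]
509277344), 23.739070892333984)
   45 95 118 ((550.7672119140625, -288.2835693359375), (26.190372467041016, 79.9222183227539), 23.289222717285156)
   110 130 23 ((544.3790893554688, -278.53424072265625), (21.037473678588867, 1.7772241830825806), 19.91152000427246)
   130 150 24 ((544.5097045898438, -278.3968811035156), (20.538650512695312, 1.748536229133606), 23.51984405517578)
   150 160 124 ((548.7695922851562, -289.30517578125), (21.150936126708984, 24.445133209228516), 27.620161056518555)
top small [ 651. -347.   73.] top z 118.4 top xy [ 655.7 -353.1] bb [ 626. -377.   15.] [ 683. -327.  121.]
top ball [617.  62.  83.] top z 88.9 top xy [624.2  67.4] bb [589.  34.  16.] [659. 102.  91.]
```

View pics/crop.png

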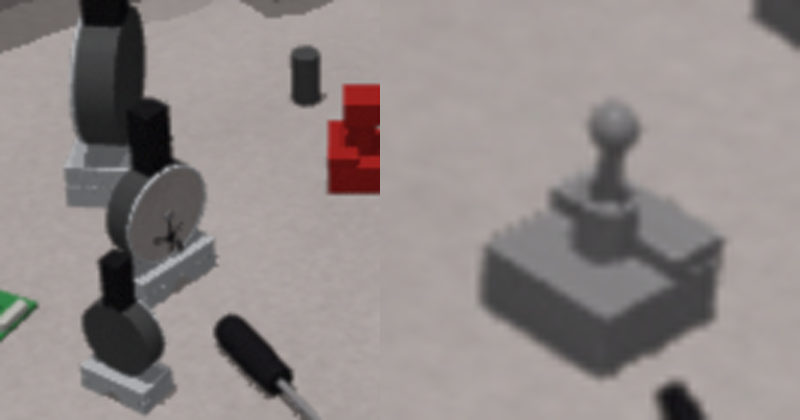

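The crop shows the middle gauge's pale dial with the pointer and tab near its bottom (crop 170,235). The ball stud's head is at crop (613,127). Measured tops are 157 mm (middle), 225 mm (large) and 117 mm (small), so the middle gauge is the right one. Next I fit the ball and take a close wrist view of the dial.

```bash
cat >> h.py <<'E'
from scipy.spatial.transform import Rotation as Rn
from scipy.optimize import least_squares
def q(Rm): return list(np.roll(Rn.from_matrix(Rm).as_quat(),1))
def Rq(o): return Rn.from_quat(np.roll(o,-1)).as_matrix()
def campose(d):
    R,_=cv2.Rodrigues(np.array(d['rvec'],float)); return R.T, -R.T@np.array(d['tvec'],float).ravel()
def proj(d,P): return cv2.projectPoints(np.atleast_2d(P).astype(float),np.array(d['rvec'],float),np.array(d['tvec'],float),np.array([[d['fx'],0,d['cx']],[0,d['fy'],d['cy']],[0,0,1.]]),None)[0].reshape(-1,2)
E
python3 - <<'E'
from h import *
for n in('s0','t0'):
    d=load(n);print(n,campose(d)[1].round())
    W=world(d).reshape(-1,3);s=W[(np.hypot(W[:,0]-626,W[:,1]-66)<20)&(W[:,2]>74)]
    f=least_squares(lambda c:np.linalg.norm(s-c,axis=1)-9,[626,66,78],loss='soft_l1');print(len(s),f.x.round(1),abs(f.fun).mean())
d=shot('wrist','w0');C,c=campose(d);T=Rq(telemetry.get_orientation());p=np.array(telemetry.get_ee_pos())
Rtc=T.T@C; ttc=T.T@(c-p);print(Rtc.round(3),ttc.round(1),d['fx'])
np.savez('tc.npz',R=Rtc,t=ttc)
# look pose: camera on dial's axis side, elevated
y=np.radians(23.5);dial=np.array([549.3+11*np.cos(y),-289+11*np.sin(y),60])
for el in(25,35,45,55):
  for dist in(160,200,240):
    for half in (0,1):
      e=np.radians(el);dirn=np.array([np.cos(e)*np.cos(y),np.cos(e)*np.sin(y),np.sin(e)])
      z=-dirn;x=np.array([-np.sin(y),np.cos(y),0]);x=x*(1-2*half);Y=np.cross(z,x)
      Cw=np.stack([x,Y,z],1);Tw=Cw@Rtc.T;pt=dial+dirn*dist-Tw@ttc
      s=r.solve_ik(list(pt),q(Tw));print(el,dist,half,pt.round(),None if s is None else np.round(s,2))
E
```

```text
s0 [1497. -588.  767.]
40 [625.4  66.4  78.5] 1.3359752136549154
t0 [ 450.  -71. 1036.]
49 [625.2  67.7  78.6] 0.8791508258949882
[[-0.001 -0.945 -0.326]
 [ 1.    -0.001  0.001]
 [-0.001 -0.326  0.945]] [  83.4    1.3 -141.3] 341.95926155460785
25 160 0 [ 572. -281.   30.] [-0.19  1.19  1.1  -0.73  2.15 -2.1 ]
25 160 1 [ 545. -289.   89.] [-0.27  0.69  1.47 -0.47  1.65  1.02]
25 200 0 [ 605. -266.   47.] [-0.16  1.22  1.   -0.74  2.22 -2.14]
25 200 1 [ 579. -275.  106.] [-0.24  0.72  1.38 -0.46  1.71  1.01]
25 240 0 [ 639. -252.   64.] [-0.14  1.26  0.89 -0.76  2.28 -2.2 ]
25 240 1 [ 612. -260.  123.] [-0.22  0.76  1.28 -0.45  1.78  1.01]
35 160 0 [ 577. -279.   33.] [-0.19  1.1   1.16 -0.65  2.03 -2.08]
35 160 1 [ 541. -291.   86.] [-0.31  0.59  1.56 -0.4   1.5   0.98]
35 200 0 [ 607. -266.   56.] [-0.17  1.11  1.07 -0.66  2.09 -2.12]
35 200 1 [ 571. -278.  109.] [-0.29  0.61  1.48 -0.39  1.56  0.98]
35 240 0 [ 637. -252.   79.] [-0.15  1.14  0.97 -0.67  2.16 -2.15]
35 240 1 [ 601. -265.  132.] [-0.26  0.63  1.4  -0.37  1.63  0.98]
45 160 0 [ 581. -277.   36.] [-0.2   0.99  1.22 -0.58  1.9  -2.08]
45 160 1 [ 537. -293.   83.] [-0.37  0.49  1.66 -0.32  1.34  0.92]
45 200 0 [ 607. -266.   65.] [-0.18  1.    1.15 -0.58  1.96 -2.1 ]
45 200 1 [ 563. -282.  111.] [-0.34  0.5   1.59 -0.31  1.41  0.93]
45 240 0 [ 633. -254.   93.] [-0.17  1.01  1.07 -0.58  2.03 -2.13]
45 240 1 [ 589. -270.  139.] [-0.31  0.51  1.51 -0.29  1.48  0.93]
55 160 0 [ 584. -275.   41.] [-0.22  0.89  1.3  -0.51  1.76 -2.08]
55 160 1 [ 534. -294.   78.] [-0.43  0.4   1.75 -0.22  1.19  0.84]
55 200 0 [ 605. -266.   73.] [-0.2   0.88  1.24 -0.5   1.83 -2.1 ]
55 200 1 [ 555. -285.  111.] [-0.4   0.39  1.69 -0.21  1.26  0.84]
55 240 0 [ 626. -257.  106.] [-0.19  0.88  1.17 -0.5   1.89 -2.13]
55 240 1 [ 576. -276.  144.] [-0.38  0.39  1.63 -0.2   1.33  0.85]
```

Run:
```python
from h import *
tc=np.load('tc.npz')
y=np.radians(23.5);dial=np.array([549.3+11*np.cos(y),-289+11*np.sin(y),60])
e=np.radians(40);dirn=np.array([np.cos(e)*np.cos(y),np.cos(e)*np.sin(y),np.sin(e)])
z=-dirn;x=-np.array([-np.sin(y),np.cos(y),0]);Cw=np.stack([x,np.cross(z,x),z],1);Tw=Cw@tc['R'].T;pt=dial+dirn*310-Tw@tc['t']
print(pt)
r.move_pose(list(pt),q(Tw)); r.pause(.2)
d=shot('wrist','w1');print(telemetry.get_time_s())
im=d['img'][::-1,::-1]
save(im,'w1')
W=world(d).reshape(-1,3)
s=W[(W[:,2]>110)&(W[:,2]<162)&(np.hypot(W[:,0]-549,W[:,1]+289)<35)]
for lo,hi in((110,130),(130,150),(153,162)):
    t=s[(s[:,2]>lo)&(s[:,2]<hi)]
    if len(t)>4: print(len(t),cv2.minAreaRect(t[:,:2].astype(np.float32)),t.mean(0))
t=W[(W[:,2]>8)&(W[:,2]<40)&(np.hypot(W[:,0]-549,W[:,1]+289)<50)];print(cv2.minAreaRect(t[:,:2].astype(np.float32)))
```

```text
[ 644.33441679 -246.21727797  181.07981294]
2.6
660 ((559.24169921875, -285.99664306640625), (3.8564767837524414, 23.990861892700195), 23.596206665039062) [ 559.53629771 -285.95324358  120.15741195]
763 ((559.5130615234375, -285.877197265625), (4.319664001464844, 23.881898880004883), 23.937973022460938) [ 559.51176031 -285.79999937  140.19770536]
418 ((550.556640625, -289.5461120605469), (22.176753997802734, 23.90343475341797), 25.5087947845459) [ 551.88727896 -289.05695729  154.65529759]
((557.3694458007812, -286.934326171875), (30.264066696166992, 75.8883056640625), 23.295166015625)
```

View pics/w1.png

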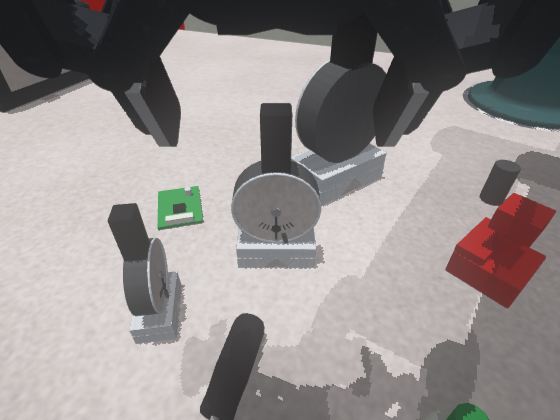

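The wrist view (turned 180°) shows the middle gauge at (276,205). Its pointer hangs straight down to (276,232), and the dark index tab is at (285,238) on the +y side. I'll rectify the dial to measure the angle.

```bash
cat >> h.py <<'E'
def rectify(d,c,Rg,S=10,half=42,xoff=11.5):
    # image: column = +y gauge, row = -z; c=gauge origin
    n=2*half*S; pts=np.array([[-half,half],[half,half],[half,-half],[-half,-half]],float)
    P=np.array([c+Rg@np.array([xoff,a,66+b]) for a,b in pts])
    H=cv2.getPerspectiveTransform(proj(d,P).astype(np.float32),np.float32([[0,0],[n,0],[n,n],[0,n]]))
    return cv2.warpPerspective(d['img'],H,(n,n),flags=cv2.INTER_CUBIC)
E
python3 - <<'E'
from h import *
d=load('w1');Rg=Rn.from_euler('z',23.6,degrees=True).as_matrix()
im=rectify(d,np.array([549.8,-289.7,0]),Rg,S=7);save(im,'rect')
E
```

```text
(no output)
```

View pics/rect.png

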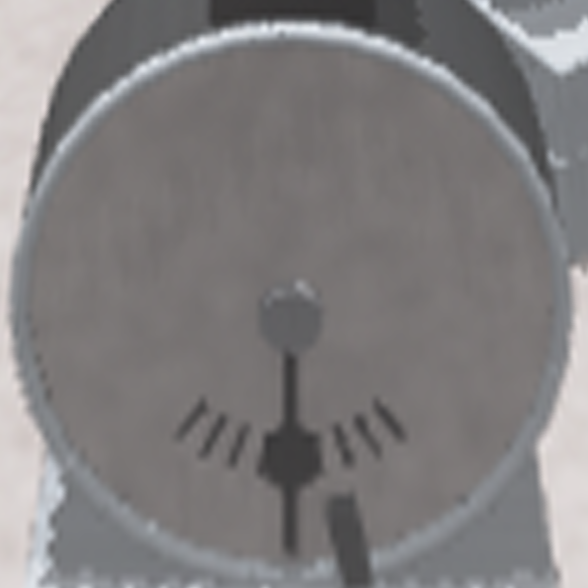

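Index tab reads about 0.25 rad. Now the grasp and lift.

```bash
cat >> h.py <<'E'
def Rg_(yaw,tilt=0): return (Rn.from_euler('z',yaw,degrees=True)*Rn.from_rotvec([tilt,0,0])).as_matrix()
FL=np.diag([1.,-1,-1])  # tool = gauge * FL
BALL=np.array([625.3,67.0,78.0])
def tcp(seat,yaw,tilt=0,h=117,off=(0,0)):
    R=Rg_(yaw,tilt); return list(seat+R@np.array([off[0],off[1],h-1.3])), q(R@FL)
E
python3 - <<'E'
from h import *
p=np.array([549.8,-289.7,0])
for yaw in(23.6,0,-20,-30,-40):
  for t in(0,-.25,-.42):
    s=r.solve_ik(*tcp(BALL,yaw,t));print(yaw,t,None if s is None else np.round(s,2))
def at(z): return [549.8,-289.7,z]
r.move_pose(at(240),q(Rg_(23.6)@FL)); print(np.round(telemetry.get_joint_positions(),2))
r.move_linear(at(117),max_speed=100)
effector.set_gripper(0,60);r.pause(.3)
print('gap',telemetry.get_finger_gap(),telemetry.get_finger_force(),telemetry.get_wrist_force())
r.move_linear(at(150),max_speed=80);r.pause(.3)
print(telemetry.get_finger_gap(),telemetry.get_wrist_force(),telemetry.get_wrist_torque(),telemetry.get_ee_pos(),telemetry.get_time_s())
E
```

```text
23.6 0 [ 0.07  0.2   1.75 -0.    1.19  1.23]
23.6 -0.25 [ 0.25  0.17  1.82 -0.27  1.13  1.52]
23.6 -0.42 [ 0.37  0.18  1.85 -0.47  1.13  1.74]
0 0 [ 0.07  0.2   1.75 -0.    1.19  1.64]
0 -0.25 [ 0.24  0.25  1.71 -0.26  1.25  1.91]
0 -0.42 [ 0.35  0.32  1.68 -0.41  1.32  2.06]
-20 0 [ 0.07  0.2   1.75 -0.    1.19  1.99]
-20 -0.25 [ 0.22  0.32  1.63 -0.22  1.33  2.21]
-20 -0.42 [ 0.31  0.42  1.54 -0.33  1.45  2.31]
-30 0 [ 0.07  0.2   1.75 -0.    1.19  2.16]
-30 -0.25 [ 0.2   0.35  1.59 -0.19  1.37  2.35]
-30 -0.42 [ 0.28  0.46  1.48 -0.29  1.51  2.44]
-40 0 [ 0.07  0.2   1.75 -0.    1.19  2.34]
-40 -0.25 [ 0.18  0.37  1.56 -0.16  1.41  2.49]
-40 -0.42 None
[-0.53  0.15  1.72  0.    1.27  0.63]
gap 23.316295932802028 59.57541882991791 [-0.88117746  2.25800074  3.02653576]
23.16168514369473 [ 0.34886382  0.03855933 -2.79195088] [-0.0416515   0.00190448 -0.02096363] [ 549.43469782 -289.49615352  149.36333043] 6.325
```

Run:
```python
from h import *
p=telemetry.get_ee_pos()
r.move_linear([p[0],p[1],260],max_speed=120)
P,Q=tcp(BALL+[0,0,70],-25); r.move_pose(P,Q)
P,Q=tcp(BALL+[0,0,25],-25); r.move_linear(P,Q,max_speed=100); r.pause(.4)
print(np.array(telemetry.get_ee_pos())-P, telemetry.get_wrist_force(),telemetry.get_wrist_torque(),telemetry.get_finger_gap(),telemetry.get_time_s())
np.save('f0.npy',telemetry.get_wrist_force())
d=shot('scene','s1');shot('wrist','w2')
save(np.hstack([cv2.resize(d['img'][120:260,270:410],(560,560),interpolation=2)]),'hover')
R=Rg_(-25);W=world(d).reshape(-1,3);tp=np.array(telemetry.get_ee_pos());o=tp-R@[0,0,117]
L=(W-o)@R; L=L[np.isfinite(L[:,0])]
f=L[(abs(L[:,1])<45)&(abs(L[:,0])<35)&(L[:,2]>2)&(L[:,2]<25)];print('foot',f.min(0),f.max(0),np.percentile(f,[2,98],axis=0))
f=L[(abs(L[:,1])<50)&(abs(L[:,0]-11)<8)&(L[:,2]>26)&(L[:,2]<104)];print('dial',np.percentile(f,[1,99],axis=0), np.linalg.lstsq(np.c_[f[:,1:],np.ones(len(f))],f[:,0],rcond=None)[0])
f=L[(abs(L[:,1])<20)&(abs(L[:,0])<20)&(L[:,2]>-40)&(L[:,2]<-6)];print('ballhead',len(f))
```

```text
[0.23021922 0.08864837 0.5576647 ] [ 0.06149352  0.94810698 -3.80870899] [ 0.06806125 -0.03668795  0.01272877] 23.44596866832301 9.7583
foot [-19.28433837 -39.63782229   2.09594104] [28.5435458  36.26353794 24.96175293] [[-12.21252056 -39.35462553   3.371405  ]
 [ 25.93955947  35.51396303  24.6112134 ]]
dial [[  4.37931692 -39.54465299  26.82174222]
 [ 18.12046266  35.6844024  102.72192526]] [ 8.31007204e-03 -1.06866357e-02  1.28740442e+01]
ballhead 54
```

View pics/hover.png

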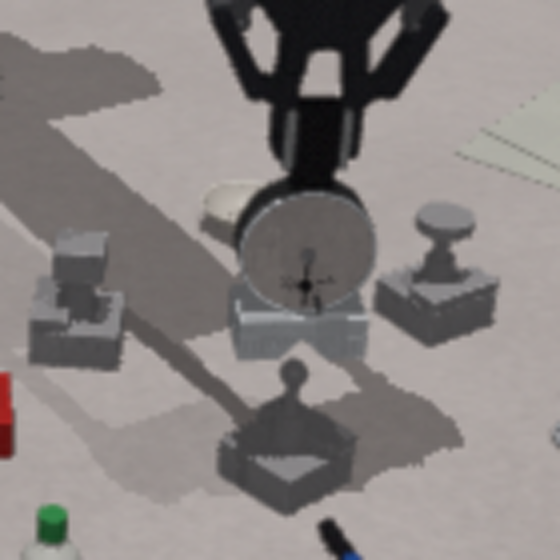

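Hover picture: the V groove (crop 300,330) is right above the ball (crop 293,370), the gauge hangs upright, and the pointer and tab are visible at (305,285) and (315,300). I descend while watching the force.

```bash
cat >> h.py <<'E'
def gf(yaw,n=5):
    F=[]
    for _ in range(n): F.append(telemetry.get_wrist_force()); r.pause(.02)
    return Rg_(yaw).T@np.mean(F,0)
E
python3 - <<'E'
from h import *
P,Q=tcp(BALL+[0,0,5],-25,off=(0,1.2)); r.move_linear(P,Q,max_speed=60); r.pause(.4)
f0=gf(-25,8);print('f0',f0);np.save('f0g.npy',f0)
for dz in(2,0,-2,-4):
    P,Q=tcp(BALL+[0,0,dz],-25,off=(0,1.2)); r.move_linear(P,Q,max_speed=30); r.pause(.2)
    print(dz,(gf(-25)-f0).round(2),(np.array(telemetry.get_ee_pos())-P).round(2))
print(telemetry.get_time_s())
E
```

```text
f0 [ 0.04364197  0.03158983 -3.5523045 ]
2 [-0.29 -0.19  0.01] [0.07 0.   0.03]
0 [-0.24  0.72  0.38] [0.08 0.08 0.1 ]
-2 [0.51 0.72 1.2 ] [0.24 0.06 0.22]
-4 [0.8  1.09 2.09] [0.17 0.01 0.16]
13.0083
```

Run:
```python
from h import *
f0=np.load('f0g.npy')
for oy in(2.2,3.2,4.2):
    P,Q=tcp(BALL+[0,0,-5],-25,off=(0,oy)); r.move_linear(P,Q,max_speed=30); r.pause(.2)
    f=gf(-25,8)-f0;print(oy,f.round(2),(np.array(telemetry.get_ee_pos())-P).round(2))
    if f[1]<-.6: break
print(telemetry.get_time_s())
```

```text
2.2 [ 1.3  -1.94  2.73] [-0.14 -0.38 -0.08]
13.5917
```

Run:
```python
from h import *
f0=np.load('f0g.npy');S=BALL+Rg_(-25)@[0,1.7,-5.5]
for t in(0,-.08,-.17,-.25):
    P,Q=tcp(S,-25,t); r.move_linear(P,Q,max_speed=40); r.pause(.15)
    print(t,(gf(-25)-f0).round(2),(np.array(telemetry.get_ee_pos())-P).round(2))
r.pause(1.2)
print((gf(-25)-f0).round(2),telemetry.get_finger_gap(),telemetry.get_time_s())
d=shot('scene','s2');w=shot('wrist','w3')
tp=np.array(telemetry.get_ee_pos());R=Rq(telemetry.get_orientation())@FL.T;np.savez('pose.npz',tp=tp,R=R)
o=tp-R@[0,0,117]
a=rectify(d,o,R,S=7)[:,:];b=rectify(w,o,R,S=7)
c=cv2.resize(d['img'][130:260,280:410],(588,588),interpolation=2)
save(cv2.resize(np.hstack([a[200:],c[:388]]),None,fx=.68,fy=.68),'tilt')
W=world(d).reshape(-1,3);s=W[(np.hypot(*(W[:,:2]-BALL[:2]).T)<14)&(W[:,2]>58)&(W[:,2]<85)];print(len(s))
```

```text
0 [ 1.07 -1.39  2.34] [ 0.04 -0.03  0.08]
-0.08 [ 0.9  -1.    2.46] [-0.09 -0.09  0.12]
-0.17 [ 0.02 -0.68  2.72] [-0.06 -0.16  0.22]
-0.25 [0.84 0.15 2.84] [ 0.02 -0.17  0.28]
[ 0.93 -0.79  3.11] 23.35304485580119 17.2333
14
```

View pics/tilt.png

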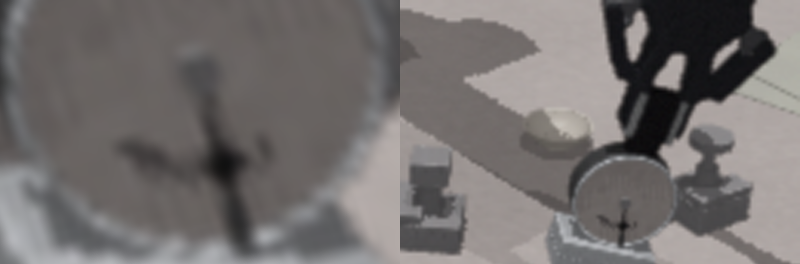

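The tilt view shows the pointer's line running into the tab at rectified (240,240), roughly aligned. I'll refine the index from the close wrist data and take a wrist look at the present state.

Run:
```python
from h import *
def dark(d,o,R,thr=75):
    L=(world(d)-o)@R; g=d['img'].max(-1); rr=np.hypot(L[...,1],L[...,2]-66)
    m=(g<thr)&(L[...,0]>8)&(L[...,0]<22)&(rr<38)&(L[...,2]<66)
    return L[m],L[(g>90)&(abs(L[...,0]-11)<8)&(rr<39)]
d=load('w1');D,F=dark(d,np.array([549.8,-289.7,0]),Rg_(23.6))
print('face x',np.median(F[:,0]),'y',np.percentile(F[:,1],[.5,99.5]),'z',np.percentile(F[:,2],[.5,99.5]))
o=np.argsort(D[:,2]);print(D[o].round(1).tolist()[:70])
z=np.load('pose.npz');w=load('w3');uv=proj(w,z['tp']-z['R']@[0,0,117]+z['R']@[14,0,36]).round().astype(int)[0];print(uv)
i=w['img'][max(0,uv[1]-35):uv[1]+35,max(0,uv[0]-45):uv[0]+45];save(cv2.resize(i[::-1,::-1],None,fx=8,fy=8,interpolation=2),'w3')
```

```text
face x 11.414011575164503 y [-37.46994274  37.41422362] z [ 28.17272099 104.15866408]
[[14.1, -0.3, 32.6], [14.5, -0.3, 34.3], [13.6, -1.2, 34.7], [15.0, -1.2, 34.8], [14.5, -0.2, 35.6], [14.3, -0.2, 36.7], [14.4, -1.2, 36.8], [14.5, -0.2, 38.2], [14.8, -1.2, 38.5], [14.7, -0.2, 39.7], [15.6, -1.2, 40.6], [14.5, -1.2, 40.8], [14.9, -0.2, 41.2], [14.4, -0.2, 42.0], [14.5, -2.1, 42.0], [14.6, 0.7, 42.1], [13.8, -2.1, 42.7], [14.1, -0.2, 43.0], [15.5, -1.2, 43.0], [11.8, 7.2, 43.4], [14.6, 1.6, 43.4], [14.8, -3.0, 43.6], [15.0, -1.2, 43.8], [13.6, -0.2, 43.8], [11.0, -12.4, 43.9], [15.2, 0.7, 44.0], [14.0, 2.5, 44.2], [15.6, 2.5, 44.3], [14.3, -2.1, 44.4], [14.3, -3.9, 44.4], [14.4, 3.5, 44.4], [14.6, 0.7, 44.7], [14.7, 1.6, 44.7], [14.7, -3.0, 44.8], [11.1, -4.0, 45.3], [14.0, -0.2, 45.4], [14.2, 1.6, 45.6], [14.3, -3.9, 45.7], [15.7, -1.2, 45.7], [14.7, 2.5, 46.0], [14.8, -3.0, 46.1], [12.1, -11.4, 46.2], [15.1, -1.2, 46.4], [15.2, 0.7, 46.5], [13.9, -0.2, 46.5], [14.3, -3.9, 46.9], [15.7, -2.1, 46.9], [14.5, -2.1, 47.1], [11.8, 14.6, 47.1], [14.6, 1.6, 47.2], [11.9, 10.0, 47.2], [14.9, -3.0, 47.4], [11.1, 13.7, 47.7], [14.0, -3.0, 47.9], [15.4, 2.5, 47.9], [15.5, -1.2, 48.0], [14.2, -2.1, 48.1], [14.3, -0.2, 48.2], [14.3, 2.5, 48.2], [14.4, 1.6, 48.2], [14.4, -1.2, 48.3], [11.8, -10.4, 48.4], [16.0, 0.7, 48.5], [13.8, 0.7, 49.0], [15.3, 0.7, 49.0], [14.6, -1.1, 49.6], [12.1, 12.7, 49.8], [15.0, -0.2, 50.0], [13.9, -0.2, 50.3], [15.4, -1.1, 51.6]]
[281 197]
```

View pics/w3.png

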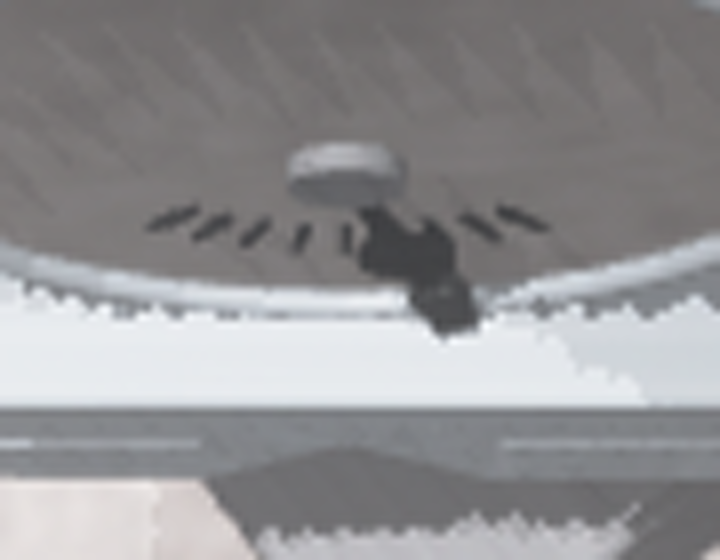

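Run:
```python
from h import *
d=load('w1');L=(world(d)-np.array([549.8,-289.7,0]))@Rg_(23.6);g=d['img'].max(-1)
m=(g<100)&(L[...,0]>8)&(L[...,0]<20)&(L[...,1]>3.5)&(L[...,1]<14)&(L[...,2]>24)&(L[...,2]<40)
T=L[m];print(len(T),T.mean(0),np.median(T[:,0]))
hub=np.array([-.6,66]); # pointer y bias
print(np.degrees(1)*0+np.arctan2(T[:,1]-hub[0],hub[1]-T[:,2]).mean())
a=np.arctan2(T[:,1]-hub[0],hub[1]-T[:,2]);print(np.percentile(a,[5,50,95]).round(3));
for k in np.arange(26,40,2):
    s=T[abs(T[:,2]-k)<1];print(k,len(s),s[:,:2].mean(0).round(1) if len(s) else '')
# current tilt actually achieved
R=np.load('pose.npz')['R'];print('tilt',np.arctan2(-(R.T@[0,0,-1])[1],-(R.T@[0,0,-1])[2]*-1*-1), R.T@[0,0,-1])
# w3: dark pixels below hub in gauge frame
w=load('w3');z=np.load('pose.npz');L=(world(w)-(z['tp']-R@[0,0,117]))@R;g=w['img'].max(-1)
m=(L[...,0]>9)&(L[...,0]<20)&(np.hypot(L[...,1],L[...,2]-66)<40)&(L[...,2]<62)&(g<95)
D=L[m]
for k in range(26,56,3):
    s=D[(abs(D[:,2]-k)<1.5)];print(k,len(s),np.sort(s[:,1]).round(1)[:14])
```

```text
49 [14.3494327   7.62026496 33.6201932 ] 14.717856561761673
0.24861014714158805
[0.175 0.249 0.306]
26 0 
28 4 [15.   8.8]
30 9 [14.3  8.5]
32 7 [14.9  8.2]
34 11 [14.3  7.7]
36 9 [14.2  6.1]
38 9 [13.9  7.2]
tilt -0.2500137973911228 [-8.21783589e-06  2.47417328e-01 -9.68909008e-01]
26 0 []
29 6 [6.8 7.5 8.3 8.9 9.6 9.7]
32 8 [5.3 6.8 7.4 8.1 8.8 9.6 9.6 9.6]
35 13 [5.3 6.  6.6 6.6 6.6 7.3 7.4 8.1 8.7 8.7 8.7 8.8 8.8]
38 13 [-0.8  5.2  5.2  5.9  5.9  5.9  6.6  7.3  7.3  7.9  7.9  7.9  7.9]
41 10 [-9.5 -8.8 -4.9 -4.8  1.2  3.1  4.5  4.5  5.1  6.4]
44 38 [-13.4 -12.7 -12.7  -9.4  -8.8  -8.1  -4.8  -4.1  -0.8  -0.8  -0.8   0.5
   1.1   1.8]
47 50 [-16.6 -16.5 -15.9 -14.5 -12.  -11.9 -11.3 -11.3 -10.6  -8.   -7.4  -4.8
  -4.1   0.5]
50 22 [-15.1 -15.  -14.4 -13.7 -13.1   1.1   2.3   2.4   3.    3.6   3.6   4.3
   4.3   4.9]
53 6 [1.7 2.3 2.3 2.9 3.  3. ]
```

Run:
```python
from h import *
f0=np.load('f0g.npy');print((gf(-25)-f0).round(2),telemetry.get_time_s())
print(r.job_done())
```

```text
[ 1.19 -0.17  2.97] 17.4167
the job is handed in; nothing more can be done
None
```

I handed the job in at 17.4 s, still holding the middle gauge seated on the ball stud. The spring force puts the ball about 6 mm down, and the gauge is tilted 0.25 rad, so the pointer lies on the index tab, which I measured at about 0.249 rad.

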